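# Change over two gauging slides

### The arm

A 7-joint arm with a two-finger parallel gripper is mounted at the origin on a cart in front of the work surface, level with it; the furniture and walls round the work are solid. World frame = base frame: x ahead of the robot, y to its left, z up, the work surface at z = 0. Lengths are in m, angles in rad, forces in N, time in s.
With the tool pointing down it reaches from about 0.4 to 0.85 m from the base axis. Payload 10.4 kg.
Tool frame: the origin (TCP) lies at the centre of the arm's flange, where the gripper is bolted on; the fingertips stand 173 mm ahead of it and the grasp point (between the pads) lies 155 mm ahead of it; z points along the fingers, y is the line along which they close (so a half turn about z gives the same grasp; the last joint's range is limited). The gripper opens to 85 mm and grips with 20 to 120 N. Pads are 22 mm wide; open, the fingers measure 114 mm over their backs; the gripper's body (76 mm by 85 mm) begins 54 mm behind the grasp point. The pads swing forward as they close: fully open they stand 13 mm farther back than shut.
Start: joints at [-1.353, 0.332, -0.065, 1.46, 0.022, 1.35, -0.088], TCP at [0.149, 0.607, 0.405] pointing down, gripper open.
Joint ranges: [-2.6, 2.6], [-0.5, 2.12], [-1.47, 1.34], [0.16, 2.42], [-1.27, 4.41], [0.06, 2.06], [-2.6, 2.6]. Speed limits (rad/s): [2.22, 2.22, 2.79, 2.79, 3.14, 3.14, 3.14].

### API

Orientations are given as a unit quaternion [x, y, z, w].
In Python, from workcell import manip, viewer, finder gives the robot as it stands.
- The arm moves only by the tool arm_command, never from a script. Its argument "plan" is a list of rows, each an object with "dp": the shift along the tool's x, y, z in mm, a list of three; "spin": the turn about the tool's z in rad. A call has 1 to 5 rows; each row shifts and turns the commanded pose from where the row before left it, along the tool's axes as they then stand; what a row does not reach is not made up. A row lasts 1/10 s, in which the tool goes at most 50 mm and 8.59 degrees, less where a joint would pass 70% of its speed; a pose out of reach is approached as far as the arm can. A call is refused whole if a number of a shift passes 50 or a number of a turn 0.15, either way. A call with a gripper value outside its range is refused whole. "grip" is the closure, from -1 (fully open) to 1 (shut), set as the call begins (left out, the last holds). The fingers move at their own pace and stop on an object; "newtons" is the grip in N (left out, the last holds). Time passes only in rows, so rows that do not move let the fingers close. It gives the time, the measured TCP pose, the force, the opening and the grip force at its end, in the units of the state.
- manip.get_obs(): the state, without advancing time (a new reading comes with each control period).
- viewer.camera(name): name is "scene" or "top"; returns the picture (480x640x3 uint8, blue, green, red); there is no depth.
- viewer.camera_params(name): a dict with "vertical_fov" (degrees; the focal length in pixels is half the picture's height over the tangent of half this angle, whatever the lens; pixels are square), "cx", "cy" (the principal point, pixels), "R" (3x3) and "t" (3): a world point X has camera coordinates R X + t. Camera axes: x right, y down, z forward; pixel columns grow to the right and rows downward; lengths in m; the calibration is good to about 2 mm. A picture is of the moment at which its call begins. camera_params takes no time and is no camera call.
- manip.hand_in(): hands the job in; it is judged then, once.
Trained networks look in the newest picture that a camera, given by its name, has taken for a name from the list of things; names that differ only in an ending like _2 or _b are one class to them, and where a whole thing is asked for, a point or a joint stands for the part that bears it (a point fixed in the world has none). Each returns a list of dicts, best first, with "score" (0 to 1); they miss things now and then, are a little off and sometimes report something else, mostly with a low value. They report only what shows in the picture. A call takes as long as a camera call. They do not tell look-alikes from the thing itself.
- finder.find_in(camera, thing): "position" ([x, y, z] in m, in world coordinates, good to about 4 mm: the middle of the surface that is visible of it).
The state is a dict: "clock": time; "joint_pos": joint angles; "joint_velocities": joint speeds; "tau": joint torques, N m; "position": TCP position; "ee_rot": TCP orientation; "ft_force": force on the tool from outside, world axes, zero at the start; "torque": the same for the moment, N m; "grip_width": opening from 0.0 (shut) to 1.0 (fully open); "grasp_force": force on a finger pad.
Only numpy, scipy, OpenCV 4.12 (cv2) and the standard library are available. Lean on these libraries where they do the work, as an engineer would, in place of code of your own. Each camera call takes 0.05 s, during which the arm holds its last target. There are 200 camera calls.

### The job

Change over the two slide-fed gauging stations: push the empty slide fully home, and draw the slide with the stepped housing fully out to its stop by hooking a fingertip behind its lip, in either order. Do not pinch the lips and do not touch the housing: it rides out standing in its nest. Leave all the other loose things where they stand and finish clear of everything.

Things in the scene. Friction and masses are not known exactly. Their poses are not given: they have to be found in the camera images.
- station_loaded: fixed gauging station. Base 264 x 112 mm, 8 mm thick; origin: centre of its underside; its -x axis points to the open front, from which its slide is drawn; z up. Side guides rise to z 18 mm. A bridge spans the slide at x = +88 to +102 mm, 107 mm high, with a dial of 44 mm on top (up to z 144 mm). A fixed probe hangs from the bridge, its tip at z 64 mm. This is the station whose nest holds the stepped housing.
- station_empty: fixed gauging station. Base 264 x 112 mm, 8 mm thick; origin: centre of its underside; its -x axis points to the open front, from which its slide is drawn; z up. Side guides rise to z 18 mm. A bridge spans the slide at x = +88 to +102 mm, 107 mm high, with a dial of 44 mm on top (up to z 144 mm). A fixed probe hangs from the bridge, its tip at z 64 mm. This is the station whose nest is empty.
- slide_loaded (a joint): how far the loaded slide is drawn out, m: 0 = fully home against its rear stop (nest under the probe), 0.100 = fully out against its front stop; moves along the station's -x; about 2 N of friction, no spring, stays where it is left. It starts at 0.
- slide_empty (a joint): how far the empty slide is drawn out, m: 0 = fully home against its rear stop (nest under the probe), 0.100 = fully out against its front stop; moves along the station's -x; about 2 N of friction, no spring, stays where it is left. It starts somewhere between 0.055 and 0.095.
- lip_point_loaded (a point): on the loaded slide: top edge of the inner (nest-side) face of its lip, mid width, 38 mm above the surface; axes as the station's. The lip is 96 mm wide, 12 mm thick (towards -x from here), its front half 3 mm lower, 22 mm high on the slide's plate (96 mm wide, top z 16 mm). Behind it lies a gap of 77 mm, open above and at the sides, then the nest block (62 x 96 mm, top z 32 mm)
- lip_point_empty (a point): on the empty slide: top edge of the inner (nest-side) face of its lip, mid width, 38 mm above the surface; axes as the station's. The lip is 96 mm wide, 12 mm thick (towards -x from here), its front half 3 mm lower, 22 mm high on the slide's plate (96 mm wide, top z 16 mm). Behind it lies a gap of 77 mm, open above and at the sides, then the nest block (62 x 96 mm, top z 32 mm)
- nest_loaded (a point): centre of the floor of the loaded slide's nest, a round recess of 50 mm diameter, 12 mm deep, 108 mm behind the lip's inner face; moves with the slide
- stepped_housing: loose turned aluminium housing, a narrower neck on a flange, diameter 46 mm, 34 mm high, standing in the nest (2 mm play all round), top at z 54 mm; origin: centre of its underside
- plain_housing: loose plain aluminium housing, diameter 46, 38 mm high, standing between the stations near the robot; a bystander; origin: centre of its underside
- v_block_mid: loose steel V-block 33 x 40 x 34 mm between the stations, farther back; a bystander; origin: centre of its underside
- v_block_side: loose steel V-block 33 x 40 x 34 mm, left of the stations; a bystander; origin: centre of its underside
- gauge_block: loose steel gauge block 35 x 9 mm, 50 mm high, right of the stations; a bystander; origin: centre of its underside
- hex_wrench: loose hex key 33 x 82 x 5 mm, lying right of the stations; a bystander; origin: centre of its underside
There are look-alikes about, which are no part of the job. What is shaped like the stepped_housing but blue, brown or green is not meant.

How it is judged:
By the outcome, as a careful person would: the job done as asked, in the order asked, and still so for the second after the job is handed in, with the robot touching nothing.
It also fails if it takes over 54 s, if anything falls off the work surface, if the arm or the gripper's body presses on something with over 40 N, if the wrist force passes 120 N, or if a joint passes its speed limit or range.

## Working session

There is one attempt and no reset: what is moved stays moved. The work goes in short steps, Python scripts to look and compute and a tool call to move; the robot and the scene stay as the last step left them, time stands still between calls to the robot, and variables do not carry over. Pictures are saved under pics/ and viewed, at most 10 in all, crops included, and the job is handed in when it is done.

Besides the shell and the picture viewer there is one more tool, called after "Emit:" as name([rows], argument=value, ...), one row to a line, values as JSON. arm_command: Moves the arm, as the interface text tells. Its arguments: {"type":"object","properties":{"plan":{"type":"array","items":{"type":"object","properties":{"dp":{"type":"array","items":{"type":"number"}},"spin":{"type":"number"}}}},"grip":{"type":"number"},"newtons":{"type":"number"}},"required":["plan"]}

```bash
mkdir -p pics
cat > h.py <<'E'
from workcell import manip, viewer, finder
import numpy as np, cv2
def ray(cam,u,v,z):
    p=viewer.camera_params(cam);f=240/np.tan(np.radians(p["vertical_fov"]/2))
    R=np.array(p["R"]);t=np.array(p["t"]);d=R.T@np.array([(u-p["cx"])/f,(v-p["cy"])/f,1]);c=-R.T@t
    return c+d*(z-c[2])/d[2]
def pix(cam,X):
    p=viewer.camera_params(cam);f=240/np.tan(np.radians(p["vertical_fov"]/2))
    q=np.array(p["R"])@np.array(X)+np.array(p["t"]);return f*q[0]/q[2]+p["cx"],f*q[1]/q[2]+p["cy"]
E
python3 - <<'E'
from h import *
np.set_printoptions(precision=4,suppress=True)
for c in("top","scene"):
    cv2.imwrite(f"pics/{c}1.png",viewer.camera(c))
    for n in("station_loaded","lip_point_loaded","lip_point_empty","stepped_housing","nest_loaded"):
        for d in finder.find_in(c,n)[:3]: print(c,n,np.round(d["position"],4),round(d["score"],2),np.round(pix(c,d["position"])))
o=manip.get_obs();print(o)
E
```

```text
top station_loaded [0.5491 0.1626 0.012 ] 0.76 [232. 263.]
top lip_point_loaded [0.5864 0.1679 0.0181] 0.56 [229. 245.]
top lip_point_loaded [ 0.6013 -0.3368  0.0387] 0.2 [473. 238.]
top lip_point_empty [ 0.5177 -0.161   0.0155] 0.98 [387. 279.]
top stepped_housing [0.7377 0.1354 0.0248] 0.92 [246. 173.]
top stepped_housing [0.6199 0.3175 0.0268] 0.89 [155. 228.]
top stepped_housing [0.7439 0.2345 0.024 ] 0.82 [198. 170.]
top nest_loaded [0.5829 0.1661 0.0202] 0.67 [230. 247.]
top nest_loaded [0.6121 0.0091 0.0326] 0.29 [306. 233.]
scene station_loaded [0.4667 0.1638 0.0093] 0.73 [307. 302.]
scene station_loaded [0.4531 0.008  0.027 ] 0.37 [352. 269.]
scene lip_point_empty [ 0.5175 -0.1558  0.0262] 0.69 [368. 235.]
scene stepped_housing [0.7367 0.2491 0.0221] 0.7 [201. 272.]
scene stepped_housing [0.7461 0.154  0.0278] 0.65 [226. 253.]
scene stepped_housing [0.6133 0.3273 0.0214] 0.57 [212. 307.]
scene nest_loaded [0.6618 0.2321 0.0299] 0.4 [227. 278.]
{'clock': 0.6, 'joint_pos': array([-1.3526,  0.3322, -0.0647,  1.4601,  0.0216,  1.3499, -0.0885]), 'joint_velocities': array([ 0.0002, -0.0004,  0.0006, -0.003 ,  0.0015, -0.0005,  0.0002]), 'tau': array([  0.0002, -62.4944,   0.0493, -39.1689,   0.0165,   0.002 ,
         0.    ]), 'position': array([0.149 , 0.607 , 0.4047]), 'ee_rot': array([ 0.1201,  0.9928,  0.    , -0.    ]), 'ft_force': array([ 0.3909, -0.2731, -0.2706]), 'torque': array([ 0.0036, -0.0288,  0.0338]), 'grasp_force': 0.0, 'grip_width': 1.000728814534922}
```

View pics/top1.png

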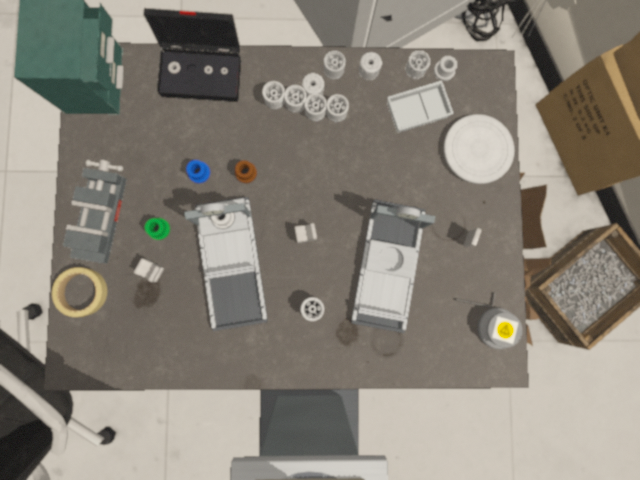

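View pics/scene1.png

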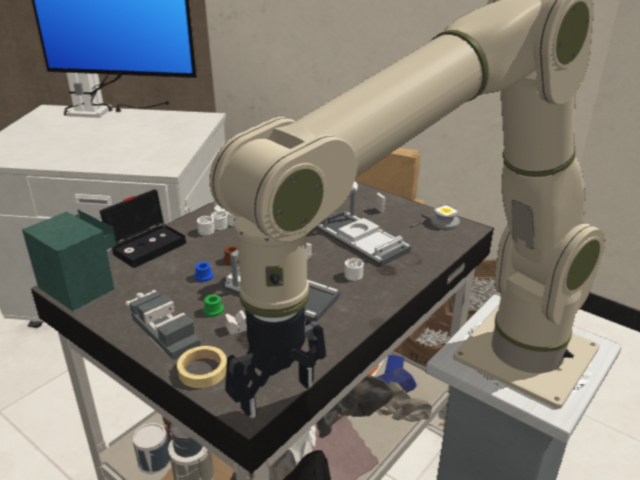

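Run:
```python
import cv2,numpy as np
a=cv2.imread("pics/top1.png")
b=np.hstack([cv2.resize(a[190:340,180:280],None,fx=4,fy=4,interpolation=2),cv2.resize(a[190:340,345:445],None,fx=4,fy=4,interpolation=2)])
cv2.imwrite("pics/crop1.png",b)
```

```text
(no output)
```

View pics/crop1.png

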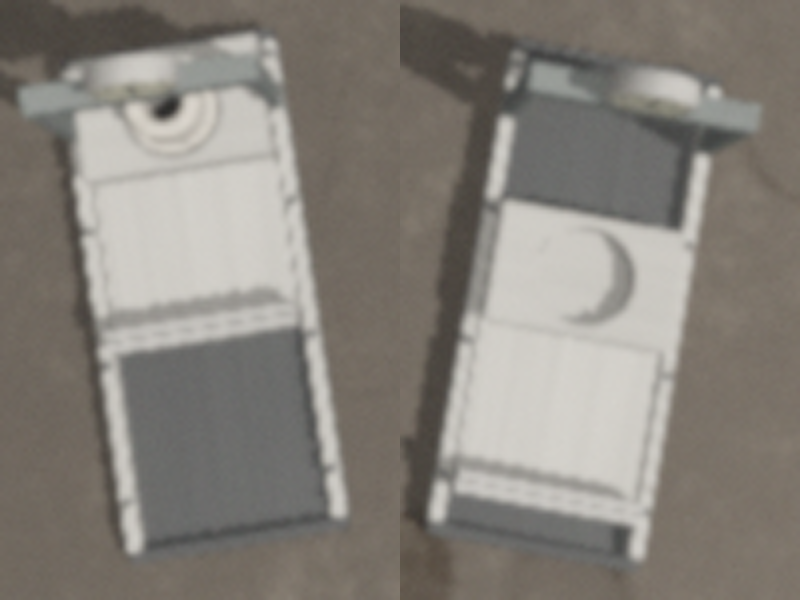

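Run:
```python
from h import *
np.set_printoptions(precision=4,suppress=True)
def L(x,y,z): return ray("top",180+x/4,190+y/4,z)
def E(x,y,z): return ray("top",345+(x-400)/4,190+y/4,z)
for n,f,F,l,g in(("loaded",L,[(130,555),(347,518)],[(106,329),(293,305)],[(70,75),(275,38)]),("empty",E,[(430,522),(643,560)],[(457,470),(636,499)],[(515,45),(718,92)])):
    a,b=[f(*q,.018) for q in F];c,d=[f(*q,.038) for q in l];e,h=[f(*q,.018) for q in g]
    m=(a+b)/2;r=(e+h)/2
    print(n,"front",a,b,"w",np.linalg.norm(a-b),"yaw front",np.arctan2(*( (a-b)[[0,1]]*[-1,1])),"lip",c,d,(c+d)/2,"w",np.linalg.norm(c-d),"yaw",np.arctan2(-(c-d)[0],(c-d)[1]))
    print("rear",e,h,"len",np.linalg.norm(r-m),"yaw long",np.arctan2((r-m)[1],(r-m)[0]), "lip ahead of front",np.linalg.norm(((c+d)/2-m)[:2]))
p=viewer.camera_params("top");print(-np.array(p["R"]).T@np.array(p["t"]))
```

```text
loaded front [0.4158 0.1975 0.018 ] [0.4344 0.0878 0.018 ] w 0.11118558183233777 yaw front 0.1674648839764661 lip [0.5299 0.208  0.038 ] [0.5422 0.1146 0.038 ] [0.536  0.1613 0.038 ] w 0.09422041629939476 yaw 0.13167464303716223
rear [0.6625 0.2349 0.018 ] [0.6829 0.129  0.018 ] len 0.2506902244515449 yaw long 0.15733521107441858 lip ahead of front 0.11249258930371776
empty front [ 0.4323 -0.0879  0.018 ] [ 0.4129 -0.1977  0.018 ] w 0.11155095308109352 yaw front -0.17459498233704956 lip [ 0.4598 -0.0997  0.038 ] [ 0.4453 -0.1903  0.038 ] [ 0.4525 -0.145   0.038 ] w 0.09174292681640996 yaw -0.1583960513842946
rear [ 0.6813 -0.1341  0.018 ] [ 0.6569 -0.2417  0.018 ] len 0.25059654155580824 yaw long -0.18083409643297563 lip ahead of front 0.03001530272115674
[0.504  0.0017 0.9218]
```

The top picture shows the loaded station on the left, with its lip band at about px (206,272)-(253,267). The empty station is on the right, with its lip at about (359,307)-(404,315). The look-alikes are the blue (198,171), brown (245,171) and green (157,228) housings. I'll do the loaded slide first, with the gripper closed.

Emit:
arm_command([
  {"dp": [-20, -13, 0]},
  {"dp": [-41, -27, 0]},
  {"dp": [-41, -27, 0]},
  {"dp": [-41, -27, 0]},
  {"dp": [-41, -27, 0]},
], grip=1, newtons=40)

```text
invalid input at $.plan[0]: expected keys dp, spin
```

Emit:
arm_command([
  {"dp": [-41, -27, 0]},
  {"dp": [-41, -27, 0]},
  {"dp": [-41, -27, 0]},
  {"dp": [-41, -27, 0]},
  {"dp": [-41, -27, 0]},
])

```text
invalid input at $.plan[0]: expected keys dp, spin
```

Emit:
arm_command([
  {"dp": [-41, -27, 0]},
  {"dp": [-41, -27, 0], "spin": -0.13},
  {"dp": [0, 0, 0], "spin": -0.13},
  {"dp": [0, 0, 0], "spin": -0.13},
  {"dp": [0, 0, 0]},
])

```text
invalid input at $.plan[0]: expected keys dp, spin
```

Emit:
arm_command([
  {"dp": [-20, -13, 0], "spin": 0},
  {"dp": [-41, -27, 0], "spin": 0},
  {"dp": [-41, -27, 0], "spin": 0},
  {"dp": [-41, -27, 0], "spin": 0},
  {"dp": [-41, -27, 0], "spin": 0},
], grip=1, newtons=40)

```text
clock: 1.1
position: [0.3, 0.4439, 0.4049]
ee_rot: [0.12, 0.993, 0.0, 0.0]
ft_force: [0.4, 0.3, 0.4]
grip_width: 0.146
grasp_force: 0.0
```

Emit:
arm_command([
  {"dp": [-41, -27, 0], "spin": 0},
  {"dp": [-41, -27, 0], "spin": 0},
  {"dp": [-41, -27, 0], "spin": 0},
  {"dp": [-41, -27, 0], "spin": 0},
  {"dp": [-41, -27, 0], "spin": 0},
])

```text
clock: 1.6
position: [0.4668, 0.2638, 0.4051]
ee_rot: [0.12, 0.993, 0.0, 0.0]
ft_force: [1.8, 0.9, 0.3]
grip_width: 0.002
grasp_force: 0.0
```

Emit:
arm_command([
  {"dp": [-41, -27, 0], "spin": 0},
  {"dp": [-41, -27, 0], "spin": 0},
  {"dp": [0, 0, 0], "spin": -0.13},
  {"dp": [0, 0, 0], "spin": -0.13},
  {"dp": [0, 0, 0], "spin": -0.14},
])

```text
clock: 2.1
position: [0.5327, 0.1932, 0.4047]
ee_rot: [-0.082, 0.997, 0.0, -0.0]
ft_force: [0.1, -0.2, 0.2]
grip_width: -0.003
grasp_force: 0.0
```

Emit:
arm_command([
  {"dp": [-28, -32, 0], "spin": 0},
  {"dp": [0, 0, 45], "spin": 0},
  {"dp": [0, 0, 50], "spin": 0},
  {"dp": [0, 0, 45], "spin": 0},
  {"dp": [0, 0, 30], "spin": 0},
])

```text
clock: 2.6
position: [0.5642, 0.1662, 0.2315]
ee_rot: [-0.08, 0.997, -0.0, -0.001]
ft_force: [0.6, -0.4, -0.4]
grip_width: -0.001
grasp_force: 0.0
```

Run:
```python
from h import *
t=viewer.camera("top");s=viewer.camera("scene")
print(np.round(manip.get_obs()["position"],4))
cv2.imwrite("pics/v2.png",np.hstack([cv2.resize(t[190:340,180:280],None,fx=4,fy=4),cv2.resize(s[200:350,200:300],None,fx=4,fy=4)]))
```

```text
[0.5635 0.1661 0.2305]
```

View pics/v2.png

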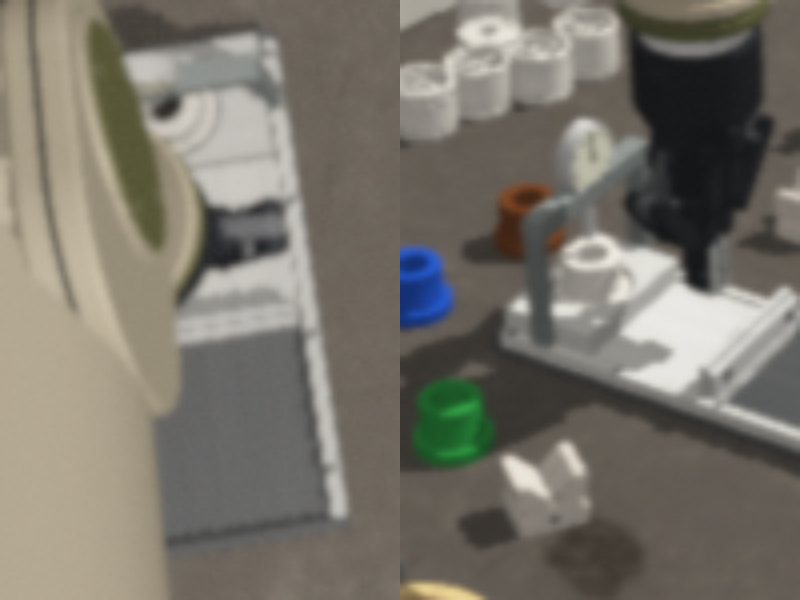

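The scene crop shows the closed fingertips over the gap behind the loaded lip (about px (277,271)), clear of the housing. I'll go down now.

Emit:
arm_command([
  {"dp": [0, 0, 17], "spin": 0},
  {"dp": [0, 0, 15], "spin": 0},
  {"dp": [4, 0, 0], "spin": 0},
  {"dp": [4, 0, 0], "spin": 0},
  {"dp": [3, 0, 0], "spin": 0},
])

```text
clock: 3.2
position: [0.5543, 0.1648, 0.2039]
ee_rot: [-0.08, 0.997, 0.0, 0.001]
ft_force: [0.7, 0.6, 0.7]
grip_width: 0.003
grasp_force: 0.0
```

Emit:
arm_command([
  {"dp": [3, 0, 0], "spin": 0},
  {"dp": [3, 0, 0], "spin": 0},
  {"dp": [3, 0, 0], "spin": 0},
  {"dp": [3, 0, 0], "spin": 0},
  {"dp": [3, 0, 0], "spin": 0},
])

```text
clock: 3.7
position: [0.5397, 0.1623, 0.2031]
ee_rot: [-0.079, 0.997, 0.0, 0.001]
ft_force: [1.6, 0.0, 2.0]
grip_width: 0.001
grasp_force: 1.1
```

Emit:
arm_command([
  {"dp": [3, 0, 2], "spin": 0},
  {"dp": [4, 0, 2], "spin": 0},
  {"dp": [5, 0, 0], "spin": 0},
  {"dp": [6, 0, 0], "spin": 0},
  {"dp": [6, 0, 0], "spin": 0},
])

```text
clock: 4.2
position: [0.5151, 0.1583, 0.1984]
ee_rot: [-0.079, 0.997, -0.0, -0.0]
ft_force: [2.4, -0.6, -2.1]
grip_width: 0.002
grasp_force: 1.2
```

Run:
```python
from h import *
s=viewer.camera("scene")
cv2.imwrite("pics/v3.png",cv2.resize(s[220:340,220:360],None,fx=5,fy=5))
```

```text
(no output)
```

View pics/v3.png

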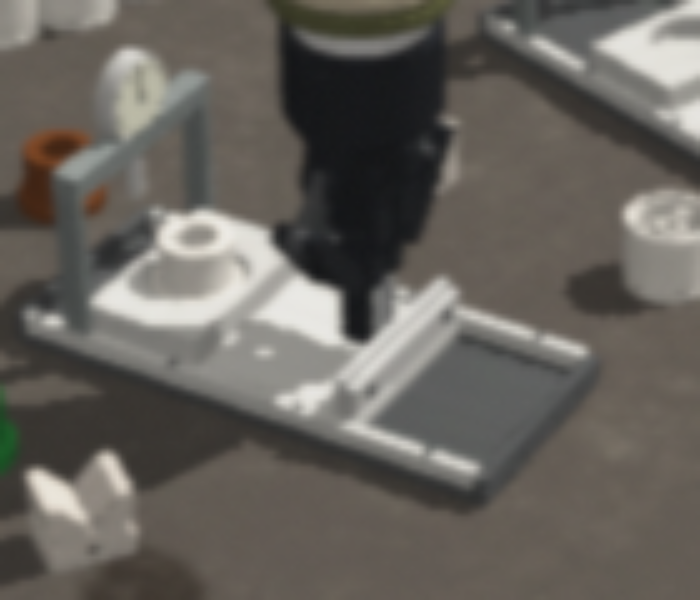

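The slide is coming out hooked on the fingertip (about px (292,282)), and the housing is standing in its nest (px (258,268)).

Emit:
arm_command([
  {"dp": [6, 0, 0], "spin": 0},
  {"dp": [7, 0, 0], "spin": 0},
  {"dp": [7, 0, 0], "spin": 0},
  {"dp": [7, 0, 0], "spin": 0},
  {"dp": [7, 0, 0], "spin": 0},
])

```text
clock: 4.75
position: [0.4817, 0.1529, 0.1987]
ee_rot: [-0.079, 0.997, -0.0, -0.0]
ft_force: [2.1, 0.2, -1.0]
grip_width: 0.0
grasp_force: 1.3
```

Emit:
arm_command([
  {"dp": [7, 0, 0], "spin": 0},
  {"dp": [6, 0, 0], "spin": 0},
  {"dp": [5, 0, 0], "spin": 0},
  {"dp": [4, 0, 0], "spin": 0},
  {"dp": [3, 0, 0], "spin": 0},
])

```text
clock: 5.25
position: [0.4574, 0.1491, 0.1988]
ee_rot: [-0.079, 0.997, 0.0, 0.0]
ft_force: [3.6, -1.3, -0.6]
grip_width: -0.003
grasp_force: 1.1
```

Emit:
arm_command([
  {"dp": [3, 0, 0], "spin": 0},
  {"dp": [3, 0, 0], "spin": 0},
  {"dp": [2, 0, 0], "spin": 0},
  {"dp": [2, 0, 0], "spin": 0},
  {"dp": [2, 0, 0], "spin": 0},
])

```text
clock: 5.75
position: [0.448, 0.1477, 0.1995]
ee_rot: [-0.079, 0.997, 0.001, 0.004]
ft_force: [23.0, 2.4, -14.3]
grip_width: -0.001
grasp_force: 11.4
```

The loaded slide is against its stop (23 N). I'll back off, lift, and go over to the front of the empty slide.

Emit:
arm_command([
  {"dp": [-12, 0, 0], "spin": 0},
  {"dp": [-12, 0, 0], "spin": 0},
  {"dp": [0, 0, -30], "spin": 0},
  {"dp": [0, 0, -50], "spin": 0},
  {"dp": [0, 0, -40], "spin": 0},
])

```text
clock: 6.25
position: [0.4697, 0.1512, 0.3205]
ee_rot: [-0.079, 0.997, -0.0, -0.001]
ft_force: [1.3, 1.1, 0.2]
grip_width: -0.001
grasp_force: 0.0
```

Emit:
arm_command([
  {"dp": [0, -25, 0], "spin": 0.08},
  {"dp": [0, -45, 0], "spin": 0.13},
  {"dp": [0, -45, 0], "spin": 0.13},
  {"dp": [0, -45, 0], "spin": 0},
  {"dp": [0, -45, 0], "spin": 0},
])

```text
clock: 6.75
position: [0.458, -0.0539, 0.3182]
ee_rot: [0.091, 0.996, -0.0, -0.001]
ft_force: [1.0, 0.3, -0.4]
grip_width: -0.002
grasp_force: 0.0
```

Emit:
arm_command([
  {"dp": [15, -45, 0], "spin": 0},
  {"dp": [15, -45, 0], "spin": 0},
  {"dp": [0, 0, 25], "spin": 0},
  {"dp": [0, 0, 35], "spin": 0},
  {"dp": [0, 0, 0], "spin": 0},
])

```text
clock: 7.25
position: [0.4111, -0.1351, 0.2554]
ee_rot: [0.091, 0.996, -0.0, -0.004]
ft_force: [-0.5, 0.6, 0.5]
grip_width: 0.004
grasp_force: 0.0
```

Run:
```python
from h import *
s=viewer.camera("scene");t=viewer.camera("top")
print(np.round(manip.get_obs()["position"],4))
cv2.imwrite("pics/v4.png",np.vstack([cv2.resize(s[190:340,230:430],None,fx=2.67*1.5,fy=2*1.5)[:300],cv2.resize(t[180:340,180:446],(800,300))[:,:]][:2]) if False else np.vstack([cv2.resize(s[200:280,300:460],(600,300)),cv2.resize(t[190:340,170:470],(600,300))]))
```

```text
[ 0.4128 -0.1352  0.2588]
```

View pics/v4.png

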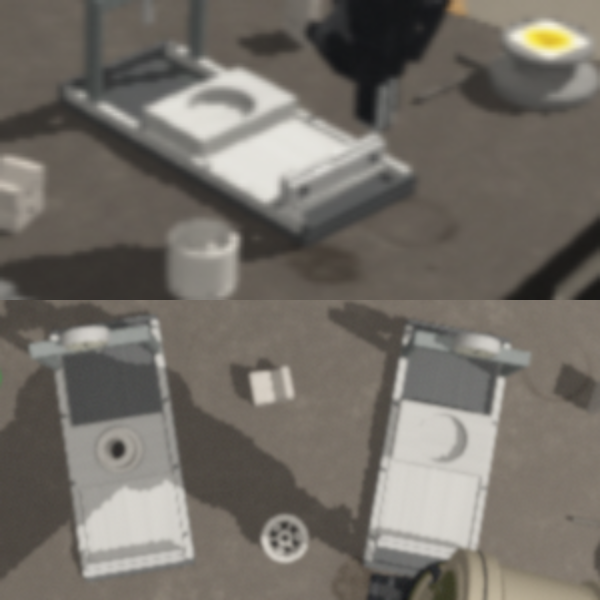

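The loaded slide is fully out and its housing is standing (picture px (120,450)). The tips hover in front of the empty lip. I'll go down and push.

Emit:
arm_command([
  {"dp": [0, 0, 30], "spin": 0},
  {"dp": [0, 0, 25], "spin": 0},
  {"dp": [0, 0, 6], "spin": 0},
  {"dp": [-4, 0, 0], "spin": 0},
  {"dp": [-5, 0, 0], "spin": 0},
])

```text
clock: 7.85
position: [0.4228, -0.1368, 0.1992]
ee_rot: [0.09, 0.996, 0.0, 0.001]
ft_force: [-0.2, 0.2, -0.2]
grip_width: -0.001
grasp_force: 0.0
```

Emit:
arm_command([
  {"dp": [-5, 0, 0], "spin": 0},
  {"dp": [-5, 0, 0], "spin": 0},
  {"dp": [-6, 0, 0], "spin": 0},
  {"dp": [-7, 0, 0], "spin": 0},
  {"dp": [-8, 0, 0], "spin": 0},
])

```text
clock: 8.35
position: [0.4526, -0.1424, 0.1977]
ee_rot: [0.09, 0.996, 0.0, -0.0]
ft_force: [-2.3, -0.1, 2.1]
grip_width: 0.002
grasp_force: 1.3
```

Pushing: about 58 mm remain.

Emit:
arm_command([
  {"dp": [-8, 0, 0], "spin": 0},
  {"dp": [-8, 0, 0], "spin": 0},
  {"dp": [-8, 0, 0], "spin": 0},
  {"dp": [-8, 0, 0], "spin": 0},
  {"dp": [-7, 0, 0], "spin": 0},
])

```text
clock: 8.85
position: [0.4912, -0.1495, 0.1976]
ee_rot: [0.09, 0.996, -0.0, -0.0]
ft_force: [-2.2, -0.8, 1.6]
grip_width: -0.002
grasp_force: 1.3
```

Emit:
arm_command([
  {"dp": [-5, 0, 0], "spin": 0},
  {"dp": [-4, 0, 0], "spin": 0},
  {"dp": [-4, 0, 0], "spin": 0},
  {"dp": [-3, 0, 0], "spin": 0},
  {"dp": [-3, 0, 0], "spin": 0},
])

```text
clock: 9.35
position: [0.5093, -0.1528, 0.1976]
ee_rot: [0.09, 0.996, 0.0, -0.0]
ft_force: [-2.3, -0.1, -0.3]
grip_width: -0.002
grasp_force: 1.1
```

Emit:
arm_command([
  {"dp": [-2, 0, 0], "spin": 0},
  {"dp": [-2, 0, 0], "spin": 0},
  {"dp": [-2, 0, 0], "spin": 0},
  {"dp": [-2, 0, 0], "spin": 0},
])

```text
clock: 9.75
position: [0.5139, -0.1539, 0.1967]
ee_rot: [0.091, 0.996, 0.001, -0.005]
ft_force: [-30.2, 6.0, 18.7]
grip_width: 0.002
grasp_force: 15.8
```

The slide is home against its stop (30 N). I'll back off, lift and check.

Emit:
arm_command([
  {"dp": [10, 0, 0], "spin": 0},
  {"dp": [15, 0, 0], "spin": 0},
  {"dp": [0, 0, -30], "spin": 0},
  {"dp": [0, 0, -50], "spin": 0},
  {"dp": [0, 0, -50], "spin": 0},
])

```text
clock: 10.25
position: [0.4923, -0.1494, 0.3293]
ee_rot: [0.09, 0.996, -0.0, 0.0]
ft_force: [1.9, 0.2, -0.7]
grip_width: -0.001
grasp_force: 0.0
```

Emit:
arm_command([
  {"dp": [0, 0, -40], "spin": 0},
  {"dp": [0, 45, 0], "spin": 0},
  {"dp": [0, 45, 0], "spin": 0},
  {"dp": [0, 45, 0], "spin": 0},
  {"dp": [0, 0, 0], "spin": 0},
])

```text
clock: 10.75
position: [0.5176, -0.0098, 0.3679]
ee_rot: [0.086, 0.996, 0.001, 0.001]
ft_force: [-0.4, -0.5, 0.2]
grip_width: -0.001
grasp_force: 0.0
```

Run:
```python
from h import *
t=viewer.camera("top")
print(np.round(manip.get_obs()["position"],4))
cv2.imwrite("pics/v5.png",cv2.resize(t[180:345,140:500],None,fx=2.2,fy=2.2))
```

```text
[ 0.5172 -0.0134  0.3678]
```

View pics/v5.png

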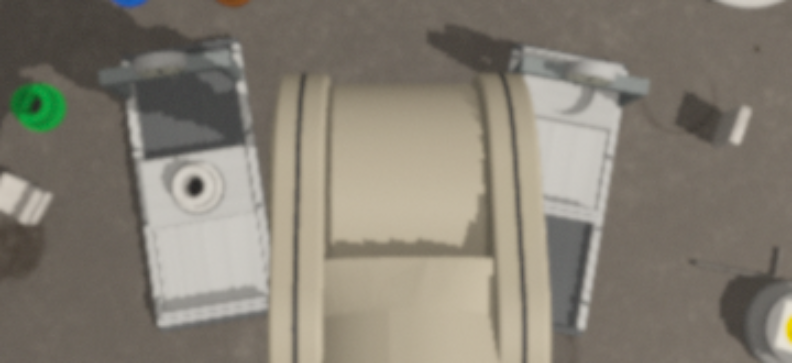

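The picture shows the loaded slide fully out, with the housing standing in its nest at px (195,185), and the empty slide home. The arm is clear, so I'll hand in.

```bash
python3 -c "
from h import *
print(manip.hand_in())"
```

```text
the job is handed in; nothing more can be done
None
```

The job is handed in: the empty slide is fully home, the loaded slide is fully out with the stepped housing standing in its nest, and the arm finished clear at about 11 s of the 54 s; the judge's result was not shown.

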